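# Fit the front plates

## Task

Fit each of the four panel fittings into the front plate whose cut-out matches it in shape and size: the rectangular vent, the square socket, the larger round switch and the smaller round lamp. Each must sit fully home, spigot in the cut-out and flange lying flat on its plate, with the vent and the socket squared up to the edges of their cut-outs. Set the fittings down rather than dropping them, and leave the jar and the screwdriver where they are.

Things in the scene. Friction and masses are not known exactly. Their poses are not given: they have to be found in the camera images.
- vent: Aluminium vent: rectangular flange 96 (x) by 56 (y) mm, 5 thick; below it a spigot 62 (x) by 24 (y) mm, 7 deep; on top a slotted hood 78 (x) by 32 (y) mm from 12 to 44 mm above the origin, to be gripped along y. Goes in plate_rect, long sides parallel. Origin: centre of the spigot's underside, z up. Starts standing on the bench, any yaw; 0.07-0.22 kg.
- socket: Grey plastic socket with a shut cap: square flange 68 x 68 mm, 5 thick; below it a square spigot 36 x 36 mm, 7 deep; on top the cap 40 x 40 mm from 12 to 46 mm above the origin, to be gripped along x or y. Goes in plate_square, sides parallel, any quarter turn. Origin: centre of the spigot's underside, z up. Starts standing on the bench, any yaw; 0.07-0.22 kg.
- rotary_switch: Black rotary switch: round flange 78 mm across, 5 thick; below it a round spigot 46 across, 7 deep; on top a disc 54 across (12 to 16 mm above the origin) and a rigid bar 46 (x) by 16 (y) mm from 16 to 50 mm, to be gripped along y. Goes in plate_large_round, any yaw. Origin: centre of the spigot's underside, z up. Starts standing on the bench, any yaw; 0.07-0.22 kg.
- lamp: Steel signal lamp, white domed lens: round flange 54 mm across, 5 thick; below it a round spigot 22 across, 7 deep; on top a round body 30 across from 12 to 40 mm above the origin, the dome ending at 48; grip it from any side. Goes in plate_small_round, any yaw. Origin: centre of the spigot's underside, z up. Starts standing on the bench, any yaw; 0.07-0.22 kg.
- plate_rect: Plate with the rectangular cut-out, 76 (x) by 38 (y) mm. Grey steel plate 104 x 104 mm, 12 mm high, lying flat, fixed to the bench; the cut-out goes right through, its floor is dark. Origin: centre of the plate's underside, below the cut-out's centre; x and y parallel to its edges, z up. The four plates differ only in the cut-out.
- plate_square: Plate with the square cut-out, 50 x 50 mm. Grey steel plate 104 x 104 mm, 12 mm high, lying flat, fixed to the bench; the cut-out goes right through, its floor is dark. Origin: centre of the plate's underside, below the cut-out's centre; x and y parallel to its edges, z up. The four plates differ only in the cut-out.
- plate_large_round: Plate with the larger round cut-out, 60 mm across. Grey steel plate 104 x 104 mm, 12 mm high, lying flat, fixed to the bench; the cut-out goes right through, its floor is dark. Origin: centre of the plate's underside, below the cut-out's centre; x and y parallel to its edges, z up. The four plates differ only in the cut-out.
- plate_small_round: Plate with the smaller round cut-out, 36 mm across. Grey steel plate 104 x 104 mm, 12 mm high, lying flat, fixed to the bench; the cut-out goes right through, its floor is dark. Origin: centre of the plate's underside, below the cut-out's centre; x and y parallel to its edges, z up. The four plates differ only in the cut-out.
- jar: Bystander: clear jar with a steel lid, 68 mm across, 75 mm high, standing upright at the left of the work; origin at the centre of its underside.
- screwdriver: Bystander: screwdriver 200 mm long with a black handle, lying on the far side of the work, roughly along y; x runs from handle to tip; origin at the middle of its underside.
There are look-alikes about, which are no part of the job. What is shaped like the lamp but green is not meant.

How it is judged:
At the end, for the whole second after the job is handed in: Each fitting in its own plate: centres within 11 mm, origin at most 7.5 mm above the plate's underside (fully home is 5 mm), tilt under 0.06 rad, vent and socket within 0.2 rad of the cut-out's edges (vent either way round, socket any quarter turn); all released and at rest (horizontal distance between vent and plate_rect below 0.011 m and z of vent in the frame of plate_rect below 0.0075 m and angle between each of vent, socket, rotary_switch, lamp's own z axis and vertical below 0.06 rad and linear speed of each of vent, socket, rotary_switch, lamp below 0.02 m/s and angle between the x axis of vent and the x axis of plate_rect, either way round below 0.2 rad and horizontal distance between socket and plate_square below 0.011 m and z of socket in the frame of plate_square below 0.0075 m and (angle between the x axis of socket and the x axis of plate_square, either way round below 0.2 rad or angle between the x axis of socket and the y axis of plate_square, either way round below 0.2 rad) and horizontal distance between rotary_switch and plate_large_round below 0.011 m and z of rotary_switch in the frame of plate_large_round below 0.0075 m and horizontal distance between lamp and plate_small_round below 0.011 m and z of lamp in the frame of plate_small_round below 0.0075 m); the robot touches nothing.
It fails at once if the jar is pushed more than 30 mm (distance of jar from where it was at the start of the episode above 0.03 m).
It fails at once if the screwdriver is pushed more than 30 mm (distance of screwdriver from where it was at the start of the episode above 0.03 m).
It fails at once if a fitting is dropped (falls free at more than 0.8 m/s, a drop of over 30 mm) ((linear speed of vent above 0.8 m/s and contact force between vent and the fingers below 0.05 N) or (linear speed of socket above 0.8 m/s and contact force between socket and the fingers below 0.05 N) or (linear speed of rotary_switch above 0.8 m/s and contact force between rotary_switch and the fingers below 0.05 N) or (linear speed of lamp above 0.8 m/s and contact force between lamp and the fingers below 0.05 N)).
It also fails if it takes over 112 s, if anything falls off the work surface, if the arm or the gripper's body presses on something with over 40 N, if the wrist force passes 120 N, or if a joint passes its speed limit or range.

## Robot

A 6-joint arm with a two-finger parallel gripper is mounted at the origin on the work surface. World frame = base frame: x ahead of the robot, y to its left, z up, the work surface at z = 0. Lengths are in m, angles in rad, forces in N, time in s.
With the tool pointing down it reaches from about 0.3 to 0.775 m from the base axis. Payload 14.6 kg.
Tool frame: the origin (TCP) lies on the front face of the gripper's body, between the roots of the fingers; the fingertips stand 97 mm ahead of it and the grasp point (between the pads) lies 78 mm ahead of it; z points along the fingers, x is the direction in which the jaws open and shut, and the axes are right-handed (so a half turn about z gives the same grasp; the last joint's range is limited). The gripper opens to 94 mm and grips with 3 to 60 N. Pads are 16 mm wide; open, the fingers measure 119 mm over their backs; the gripper's body (75 mm by 177 mm) begins 78 mm behind the grasp point.
Start: joints at [-1.392, 0.3, 1.521, -0, 1.321, -0.067], TCP at [0.134, -0.533, 0.303] pointing down, gripper open.
Joint ranges: [-3.03, 3.03], [-0.79, 2.21], [0.23, 2.52], [-1.04, 4.18], [0, 3.07], [-2.55, 2.55]. Speed limits (rad/s): [2.22, 2.22, 2.57, 3.14, 3.14, 3.14].

## Interface

Orientations are given as [roll, pitch, yaw] about the fixed x, y, z axes, in that order (R = Rz(yaw) Ry(pitch) Rx(roll)).
In Python, from station import sensors, camera, ctrl gives the robot as it stands.
- The arm moves only by the tool move_arm, never from a script. Its argument "rows" is text: rows parted by semicolons, each of 6 numbers parted by spaces: the shift along the tool's x, y, z in mm, then the turn, a rotation vector about the tool's x, y, z in rad. In form: x y z wx wy wz; .... A call has 1 to 20 rows; each row shifts and turns the pose as measured when the row begins, along the tool's axes as they then stand; what a row does not reach is not made up. A row lasts 1/8 s, in which the tool goes at most 62.5 mm and 10.7 degrees, less where a joint would pass 70% of its speed; a pose out of reach is approached as far as the arm can. A call with a gripper value outside its range is refused whole. "grip" is the opening, from -1 (shut) to 1 (fully open), set as the call begins (left out, the last holds). The fingers move at their own pace and stop on an object; "newtons" is the grip in N (left out, the last holds). Time passes only in rows, so rows that do not move let the fingers close. It gives the time, the measured TCP pose, the force and the opening at its end, in the units of the state.
- sensors.get_obs(): the state, without advancing time (a new reading comes with each control period).
- camera(name): name is "scene" or "top" or "wrist"; returns a dict with "color" (384x512x3 uint8, blue, green, red), "z_map" (384x512 float32, m along the optical axis (not along the pixel's ray), 0 where there is no reading), "mtx" (3x3 intrinsics, pixels), "position" and "attitude" of the camera in the world; the wrist camera has in their place "hand_eye" (4x4, takes a point from camera to tool coordinates, whose origin is the TCP and whose axes are the tool frame's). Camera axes: x right, y down, z forward; pixel columns grow to the right and rows downward; lengths in m; the calibration is good to about 2 mm. A picture is of the moment at which its call begins: read the wrist's pose just before it.
- ctrl.hand_in(): hands the job in, once; it reports no verdict.
The state is a dict: "time_s": time; "qpos": joint angles; "joint_vel": joint speeds; "tau": joint torques, N m; "ee_pos": TCP position; "eef_rot": TCP orientation; "force": force on the tool from outside, world axes, zero at the start; "moment": the same for the moment, N m; "grip_width": finger opening in m.
Only numpy, scipy, OpenCV 4.12 (cv2) and the standard library are available. Lean on these libraries where they do the work, as an engineer would, in place of code of your own. Each camera call takes 0.05 s, during which the arm holds its last target.

## Working session

There is one attempt and no reset: what is moved stays moved. The work goes in short steps, Python scripts to look and compute and a tool call to move; the robot and the scene stay as the last step left them, time stands still between calls to the robot, and variables do not carry over. Pictures are saved under pics/ and viewed, and the job is handed in when it is done.

Besides the shell and the picture viewer there is one more tool, called after "Call:" as name(argument=value, ...) on one line, values as JSON. move_arm: Moves the arm, as the interface text tells. Its arguments: {"type":"object","properties":{"rows":{"type":"string"},"grip":{"type":"number"},"newtons":{"type":"number"}},"required":["rows"]}

```bash
mkdir -p pics; cat > h.py <<'E'
import numpy as np, cv2
from station import sensors, camera, ctrl
E
python3 - <<'E'
from h import *
o=sensors.get_obs(); print(o)
for n in ("top","scene"):
    c=camera(n); cv2.imwrite(f"pics/{n}1.png",c["color"]); print(n,c["mtx"],c["position"],c["attitude"])
    np.savez(f"{n}1.npz",**{k:v for k,v in c.items()})
E
```

```text
{'time_s': 0.0, 'qpos': array([-1.39162997e+00,  3.00474703e-01,  1.52160546e+00,  1.29335870e-05,
        1.32072388e+00, -6.65875154e-02]), 'joint_vel': array([-0.00084107, -0.0005143 ,  0.00049551, -0.0011202 ,  0.00159051,
       -0.00113376]), 'tau': array([ 3.81211576e-03, -5.31806195e+01, -3.52744603e+01,  7.08305812e-02,
        2.43988994e-02, -7.65982963e-05]), 'ee_pos': array([ 0.13378513, -0.53331326,  0.30207398]), 'eef_rot': array([-3.14149955e+00,  1.20787208e-03, -1.32504561e+00]), 'force': array([0.66617507, 0.02392408, 0.33665064]), 'moment': array([-0.04274558,  0.02392962,  0.01121056]), 'grip_width': 0.09399210071817747}
top [[400.51117182   0.         253.55804946]
 [  0.         400.51117182 189.25603014]
 [  0.           0.           1.        ]] [0.37991527 0.02888436 1.18270004] [-2.98203584 -0.00452654 -1.5980476 ]
scene [[475.08163615   0.         250.33642341]
 [  0.         475.08163615 195.18778042]
 [  0.           0.           1.        ]] [1.20204929 1.02430951 1.14763805] [-2.32885731e+00  2.32493296e-03  2.57598942e+00]
```

View pics/top1.png

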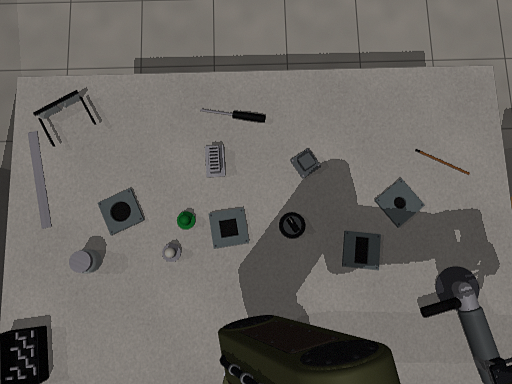

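View pics/scene1.png

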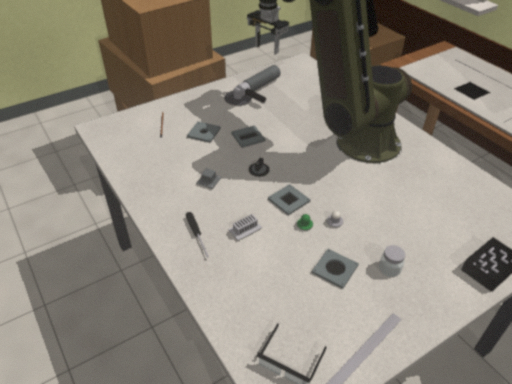

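The top view shows the vent at (215,159), socket (306,161), switch (292,225), white lamp (171,252) and its green look-alike (186,219). The plates are large round (121,211), square (229,228), rect (361,249) and small round (400,203). The jar is at (84,260) and the screwdriver at (235,115). The lamp is the white one; I'll confirm that in a crop.

```bash
cat >> h.py <<'E'
from scipy.spatial.transform import Rotation as Ro
def cloud(c,pos=None,R=None):
    z=c["z_map"]; K=c["mtx"]; v,u=np.mgrid[:z.shape[0],:z.shape[1]]
    P=np.stack([(u-K[0,2])/K[0,0]*z,(v-K[1,2])/K[1,1]*z,z],-1)
    if pos is None:
        pos=c["position"];R=Ro.from_euler('xyz',c["attitude"]).as_matrix()
    return P@R.T+pos
def wcloud(o,c):
    H=c["hand_eye"];R=Ro.from_euler('xyz',o["eef_rot"]).as_matrix()
    return cloud(c,R@H[:3,3]+o["ee_pos"],R@H[:3,:3])
E
python3 - <<'E'
from h import *
c=np.load("top1.npz"); W=cloud(c); im=c["color"]
ok=c["z_map"]>0
print("bench z",[np.round(W[v,u],4) for u,v in((260,150),(150,180),(330,200),(450,250),(60,200))])
for n,(u,v,r) in dict(vent=(215,159,24),socket=(306,161,24),switch=(292,225,22),lamp=(171,252,16),green=(186,219,14),LR=(121,211,32),SQ=(229,228,28),RE=(361,249,28),SR=(400,203,32),jar=(84,260,22),driver=(235,115,40)).items():
    w=W[v-r:v+r,u-r:u+r].reshape(-1,3); k=ok[v-r:v+r,u-r:u+r].ravel(); w=w[k]
    zb=0
    m=w[:,2]>0.005
    (cx,cy),s,a=cv2.minAreaRect((w[m,:2]*1000).astype(np.float32))
    print(n,"n",m.sum(),"rect c",np.round((cx,cy),1),np.round(s,1),round(a,1),"zmax",np.percentile(w[:,2],[5,50,90,99]).round(4))
a=cv2.resize(im[190:290,140:240],None,fx=4,fy=4,interpolation=cv2.INTER_CUBIC)
b=cv2.resize(im[130:230,260:360],None,fx=4,fy=4,interpolation=cv2.INTER_CUBIC)
cv2.imwrite("pics/crop1.png",np.hstack([a,b]))
E
```

```text
bench z [array([ 0.6897, -0.0045,  0.0023]), array([0.6058, 0.3272, 0.003 ]), array([ 0.5318, -0.209 , -0.0022]), array([ 0.3748, -0.5519, -0.0011]), array([ 0.5539,  0.5971, -0.0061])]
vent n 594 rect c [661.5 125.8] [105.5 120. ] 21.9 zmax [-0.0042  0.0001  0.0411  0.0462]
socket n 522 rect c [ 634.  -144.5] [108.  141.7] 3.1 zmax [-0.0044  0.0001  0.0153  0.0475]
switch n 564 rect c [463.3 -87.9] [125.3 118.7] 86.4 zmax [-0.0038  0.0005  0.0156  0.0504]
lamp n 277 rect c [386.5 259.6] [59.8 56.5] 22.4 zmax [-0.0041  0.0001  0.0156  0.047 ]
green n 261 rect c [481.2 219.9] [70.9 50.3] 88.1 zmax [-0.004   0.0008  0.0383  0.0496]
LR n 971 rect c [522.9 438.6] [160.2 146.5] 23.4 zmax [-0.0043  0.      0.0114  0.0149]
SQ n 1004 rect c [454.9  99.8] [145.4 156.2] 89.6 zmax [-0.0039  0.0006  0.0123  0.0155]
RE n 1015 rect c [ 385. -293.] [146.9 159.4] 86.4 zmax [-0.0037  0.0011  0.0124  0.0156]
SR n 1185 rect c [ 504.  -407.9] [184.2 175. ] 83.2 zmax [-0.0038  0.0007  0.0122  0.0152]
jar n 651 rect c [365.1 502.2] [91.4 83.9] 66.1 zmax [-0.0044  0.0005  0.074   0.0777]
driver n 544 rect c [795.7  69.8] [240.4 257.2] 88.0 zmax [-0.0047 -0.0006  0.0039  0.0428]
```

View pics/crop1.png

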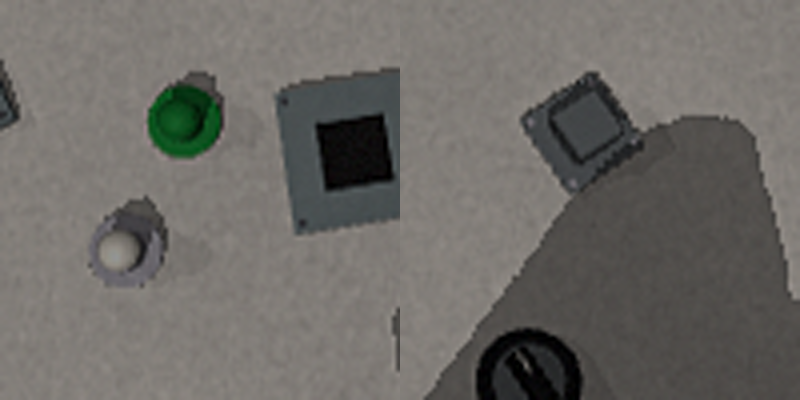

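```bash
python3 - <<'E'
from h import *
c=np.load("top1.npz"); W=cloud(c); im=c["color"]; K=c["mtx"]; R=Ro.from_euler('xyz',c["attitude"]).as_matrix(); p=c["position"]
Z=cv2.GaussianBlur(W[...,2],(3,3),0)
def onplane(uv,h):
    d=np.c_[(uv[:,0]-K[0,2])/K[0,0],(uv[:,1]-K[1,2])/K[1,1],np.ones(len(uv))]@R.T
    return (p+d*((h-p[2])/d[:,2])[:,None])[:,:2]*1000
S=8
for n,(u,v,r,h) in dict(vent=(215,159,24,.044),socket=(306,161,22,.046),switch=(292,225,22,.05),lamp=(171,252,16,.04),LR=(121,211,32,.012),SQ=(229,228,28,.012),RE=(361,249,28,.012),SR=(400,203,32,.012),jar=(84,260,22,.075)).items():
    z=Z[v-r:v+r,u-r:u+r]
    out=[]
    for th,hh in ((.006,.012),)+(((h-.012,h),) if h>.012 else ()):
        zz=cv2.resize(z.astype(np.float32),None,fx=S,fy=S,interpolation=cv2.INTER_LINEAR)
        cs,_=cv2.findContours((zz>th).astype(np.uint8),cv2.RETR_EXTERNAL,cv2.CHAIN_APPROX_NONE)
        k=max(cs,key=cv2.contourArea)[:,0].astype(float)
        uv=(k+.5)/S-.5+[u-r,v-r]
        q=onplane(uv,hh).astype(np.float32)
        (x,y),s,a=cv2.minAreaRect(q); M=cv2.moments(q.reshape(-1,1,2))
        out.append((hh,"rect",np.round((x,y,*s,a),1),"cen",np.round((M['m10']/M['m00'],M['m01']/M['m00']),1)))
    print(n,out)
# rectified mosaics at flange/top height 
def rect(x,y,h,half=70,sc=2):
    g=np.arange(-half,half,1/sc); X,Y=np.meshgrid(x-g... if False else x+g[::-1],y+g[::-1],indexing='ij')
    P=np.stack([X/1000,Y/1000,np.full_like(X,h)],-1); q=(P-p)@R
    return cv2.remap(im,(q[...,0]/q[...,2]*K[0,0]+K[0,2]).astype(np.float32),(q[...,1]/q[...,2]*K[1,1]+K[1,2]).astype(np.float32),cv2.INTER_CUBIC)
E
```

```text
File "<stdin>", line 22
    g=np.arange(-half,half,1/sc); X,Y=np.meshgrid(x-g... if False else x+g[::-1],y+g[::-1],indexing='ij')
                                                  ^^^^^^^^^^^^^^^^^^^^^^^^^^^^^^
SyntaxError: invalid syntax. Perhaps you forgot a comma?
```

```bash
cat >> h.py <<'E'
class Top:
    def __init__(s,c):
        s.c=c;s.im=c["color"];s.K=c["mtx"];s.R=Ro.from_euler('xyz',c["attitude"]).as_matrix();s.p=c["position"]
        s.Z=cv2.GaussianBlur(cloud(c)[...,2],(3,3),0)
    def onplane(s,uv,h):
        K=s.K;d=np.c_[(uv[:,0]-K[0,2])/K[0,0],(uv[:,1]-K[1,2])/K[1,1],np.ones(len(uv))]@s.R.T
        return (s.p+d*((h-s.p[2])/d[:,2])[:,None])[:,:2]*1000
    def rect(s,x,y,h,half=70,sc=2):
        # up = +x, left = +y ; px = mm*sc
        g=np.arange(-half,half,1/sc)+.5/sc; X,Y=np.meshgrid(x+g[::-1],y+g[::-1],indexing='ij')
        q=(np.stack([X/1000,Y/1000,np.full_like(X,h)],-1)-s.p)@s.R
        return cv2.remap(s.im,(q[...,0]/q[...,2]*s.K[0,0]+s.K[0,2]).astype(np.float32),(q[...,1]/q[...,2]*s.K[1,1]+s.K[1,2]).astype(np.float32),cv2.INTER_CUBIC)
E
python3 - <<'E'
from h import *
T=Top(np.load("top1.npz")); S=8
for n,(u,v,r,h) in dict(vent=(215,159,24,.044),socket=(306,161,22,.046),switch=(292,225,22,.05),lamp=(171,252,16,.04),LR=(121,211,32,.012),SQ=(229,228,28,.012),RE=(361,249,28,.012),SR=(400,203,32,.012),jar=(84,260,22,.075)).items():
    z=T.Z[v-r:v+r,u-r:u+r]
    for th,hh in ((.006,.012),)+(((h-.012,h),) if h>.012 else ()):
        zz=cv2.resize(z.astype(np.float32),None,fx=S,fy=S)
        cs,_=cv2.findContours((zz>th).astype(np.uint8),cv2.RETR_EXTERNAL,cv2.CHAIN_APPROX_NONE)
        k=max(cs,key=cv2.contourArea)[:,0].astype(float)
        q=T.onplane((k+.5)/S-.5+[u-r,v-r],hh).astype(np.float32)
        (x,y),s,a=cv2.minAreaRect(q); M=cv2.moments(q.reshape(-1,1,2))
        print(n,hh,"rect",np.round((x,y,*s,a),1),"cen",np.round((M['m10']/M['m00'],M['m01']/M['m00']),1))
E
```

```text
vent 0.012 rect [661.5 140.8 105.9  72.7   2.8] cen [660.4 134.7]
vent 0.044 rect [656.  134.3  77.8  35.    1.9] cen [656.  132.8]
socket 0.012 rect [ 640.5 -132.8   70.5   82.7   29.7] cen [ 642.2 -135.9]
socket 0.046 rect [ 644.1 -138.6   40.7   46.6   32. ] cen [ 642.7 -137. ]
switch 0.012 rect [460.6 -85.9  86.   76.9  65.1] cen [458.8 -88.8]
switch 0.05 rect [455.3 -92.   52.7  20.1  40.2] cen [456.8 -91.5]
lamp 0.012 rect [393.  262.   57.5  54.    3.7] cen [391.2 262.7]
lamp 0.04 rect [389.6 261.1  31.   26.8  88.4] cen [389.8 260.9]
LR 0.012 rect [514.3 409.  104.9 111.   23.6] cen [513.4 410.7]
SQ 0.012 rect [459.  100.7 111.5 114.9   7.8] cen [457.   96.1]
RE 0.012 rect [ 387.5 -289.6  107.4  116.3   82. ] cen [ 383.3 -288. ]
SR 0.012 rect [ 523.3 -407.3  119.4  108.6   37.1] cen [ 518.2 -410.5]
jar 0.012 rect [372.4 512.4  98.8  76.2  76.5] cen [371.9 511.4]
jar 0.075 rect [3.723e+02 4.944e+02 5.730e+01 5.980e+01 4.000e-01] cen [373.  493.6]
```

```bash
cat > ov.py <<'E'
from h import *
def tile(T,lab,x,y,h,shapes,ang,half=60,sc=3.2):
    im=T.rect(x,y,h,half,sc).copy(); ctr=half*sc
    im=cv2.convertScaleAbs(im,alpha=1.4)
    for k,s in enumerate(shapes):
        if np.isscalar(s): cv2.circle(im,(int(ctr),int(ctr)),int(s/2*sc),(0,255,255),1)
        else:
            b=cv2.boxPoints(((0,0),s,ang)) # world coords
            px=np.stack([ctr-b[:,1]*sc,ctr-b[:,0]*sc],1).astype(int)
            cv2.polylines(im,[px],True,(0,255,255),1)
    cv2.putText(im,lab,(5,15),0,.5,(0,0,255),1); return im[:190*2,:]
E
cat > est.py <<'E'
E_=dict(vent=(656,133,.044,[(78,32)],2),socket=(643,-137,.046,[(40,40)],31),switch=(456,-91,.05,[(46,16)],40),lamp=(390,261,.040,[30],0),
LR=(513.4,410,.012,[(104,104),60],23.6),SQ=(457,97,.012,[(104,104),(50,50)],7.5),RE=(385,-288,.012,[(104,104),(38,76)],-6),SR=(519,-409,.012,[(104,104),36],37))
E
cat > mos.py <<'E'
from ov import *; import sys
exec(open("est.py").read())
T=Top(np.load(sys.argv[1])); t=[tile(T,k,*v[:3],v[3],v[4],half=60,sc=3.3)[:,:] for k,v in E_.items()]
t=[cv2.resize(a,(396,300)) if 0 else a for a in t]
n=sys.argv[2]
cv2.imwrite(f"pics/{n}a.png",cv2.resize(np.vstack([np.hstack(t[:2]),np.hstack(t[2:4])]),(620,600)))
cv2.imwrite(f"pics/{n}b.png",cv2.resize(np.vstack([np.hstack(t[4:6]),np.hstack(t[6:8])]),(620,600)))
E
python3 mos.py top1.npz m1
```

```text
(no output)
```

View pics/m1a.png

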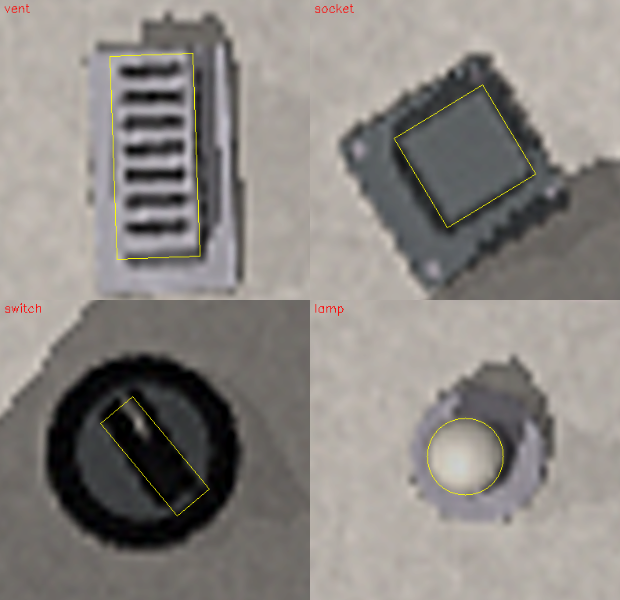

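View pics/m1b.png

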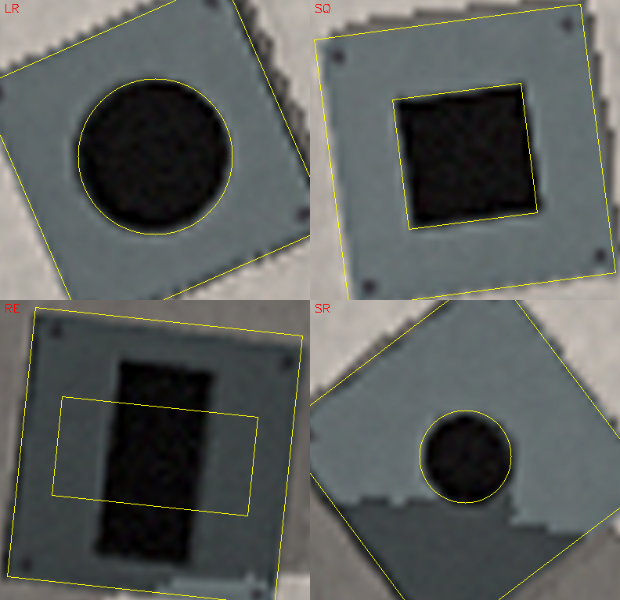

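The plate cut-outs fit the overlay: LR (155,156), SQ (466,156), SR (465,456). RE's centre reads about (156,463), long side along world x. The white lamp is confirmed by its white dome. I'll write a move planner, then go over the switch with the wrist camera.

```bash
sed -i "s/RE=(385,-288,.012,\[(104,104),(38,76)\],-6)/RE=(382.7,-288,.012,[(104,104),(76,38)],-6)/" est.py
cat > plan.py <<'E'
# usage: plan.py x y z yaw [n]  (mm, rad): rows toward target from measured pose (tool made vertical)
from h import *; import sys
a=sys.argv[1:]
o=sensors.get_obs(); p=o["ee_pos"]*1000; R=Ro.from_euler('xyz',o["eef_rot"])
t=np.array([float(v) for v in a[:3]]); Rt=Ro.from_euler('xyz',[np.pi,0,float(a[3])])
d=t-p; rv=(R.inv()*Rt).as_rotvec()
n=int(a[4]) if len(a)>4 else max(1,int(np.ceil(np.linalg.norm(d)/55)),int(np.ceil(np.linalg.norm(rv)/.16)))
w=np.round(rv/n,3)
rows=[]
for i in range(n):
    s=R.inv().apply((t-p)/(n-i)); s=np.round(s,1) 
    rows.append(" ".join("%g"%v for v in [*s,*w])); p=p+R.apply(s); R=R*Ro.from_rotvec(w)
print(np.round(o["ee_pos"]*1000,1),np.round(o["eef_rot"],3),"t",o["time_s"],"d",d.round(1)); print("; ".join(rows)); print(np.round(o["force"],1),o["grip_width"])
E
python3 plan.py 456 -91 250 -0.873
```

```text
[ 133.8 -533.3  302.1] [-3.142e+00  1.000e-03 -1.325e+00] t 0.1 d [322.2 442.3 -52.1]
-35.1 -42 5.3 -0 0 -0.045; -33.1 -43.6 5.2 -0 0 -0.045; -31.1 -45 5.3 -0 0 -0.045; -29.1 -46.3 5.2 -0 0 -0.045; -27 -47.6 5.3 -0 0 -0.045; -24.8 -48.8 5.2 -0 0 -0.045; -22.6 -49.8 5.3 -0 0 -0.045; -20.3 -50.8 5.2 -0 0 -0.045; -18 -51.7 5.3 -0 0 -0.045; -15.7 -52.4 5.2 -0 0 -0.045
[ 0.4  0.5 -0.1] 0.09416752894054213
```

Call:
move_arm(rows="-35 -42 5 0 0 -0.045; -33 -44 5 0 0 -0.045; -31 -45 5 0 0 -0.045; -29 -46 5 0 0 -0.045; -27 -48 5 0 0 -0.045; -25 -49 5 0 0 -0.045; -23 -50 5 0 0 -0.045; -20 -51 5 0 0 -0.045; -18 -52 5 0 0 -0.045; -16 -52 5 0 0 -0.045; 0 0 0 0 0 0", grip=1, newtons=20)

```text
time_s: 1.48
ee_pos: [0.4621, -0.0735, 0.2491]
eef_rot: [-3.141, 0.004, -0.862]
force: [-0.6, 0.2, 0.3]
grip_width: 0.0942
```

```bash
python3 plan.py 456 -91 250 -0.873
```

```text
[462.1 -73.5 249.1] [-3.141  0.004 -0.862] t 1.475 d [ -6.1 -17.5   0.9]
9.3 16 -1 -0.001 0.004 0.011
[-0.6  0.2  0.3] 0.09416919848752131
```

```bash
cat > wl.py <<'E'
# wrist look: rectify onto plane z=h around (x,y): wl.py name x y h half
from h import *; import sys
n=sys.argv[1];x,y,h,half=[float(v) for v in sys.argv[2:6]]
o=sensors.get_obs(); c=camera("wrist"); 
H=c["hand_eye"];Rt=Ro.from_euler('xyz',o["eef_rot"]).as_matrix()
class Q: pass
T=Top.__new__(Top); T.im=c["color"];T.K=c["mtx"];T.R=Rt@H[:3,:3];T.p=Rt@H[:3,3]+o["ee_pos"]
np.savez(n+".npz",color=c["color"],z_map=c["z_map"],mtx=c["mtx"],R=T.R,p=T.p)
sc=300/half
im=T.rect(x,y,h/1000,half,sc).copy()
im=cv2.convertScaleAbs(im,alpha=float(sys.argv[6]) if len(sys.argv)>6 else 1.3)
for k in range(-int(half//20)*20,int(half)+1,20):
    q=int(300-k*sc); cv2.line(im,(q,0),(q,8),(0,0,255),1); cv2.line(im,(0,q),(8,q),(0,0,255),1)
cv2.drawMarker(im,(300,300),(0,0,255),0,12,1)
cv2.imwrite(f"pics/{n}.png",im[:600,:600]); cv2.imwrite(f"pics/{n}_raw.png",c["color"])
print("px/mm",sc,"up=+x left=+y; cam pos",T.p.round(3),"z at centre", )
E
python3 wl.py w_switch 456 -91 50 50 3
```

```text
px/mm 6.0 up=+x left=+y; cam pos [ 0.513 -0.031  0.332] z at centre
```

View pics/w_switch.png

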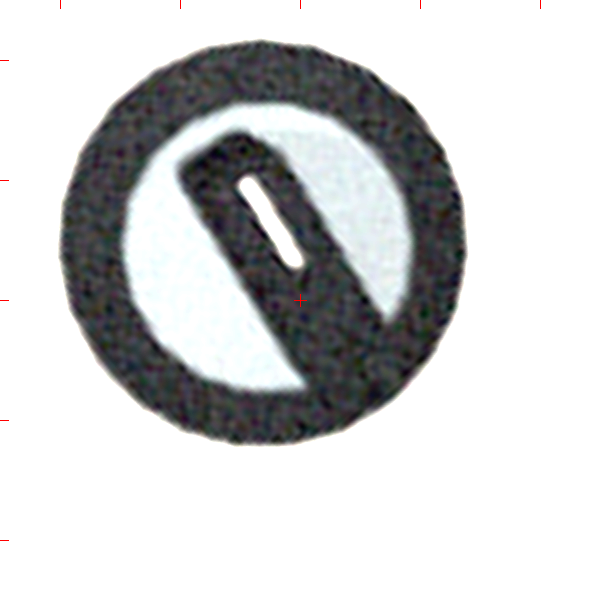

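View pics/w_switch_raw.png

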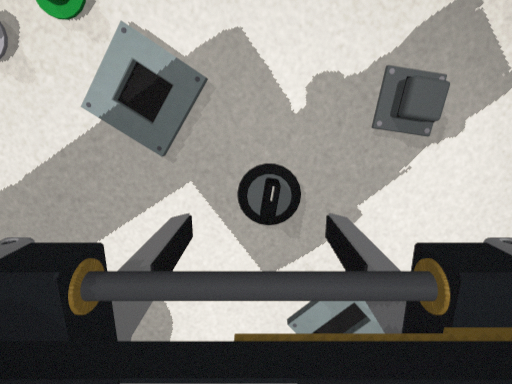

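```bash
cat > circ.py <<'E'
# map rectified pixel (view of centre x,y height h,half) to plane h2: circ.py npz x y h half px py h2
from h import *; import sys
n=sys.argv[1];x,y,h,half,px,py,h2=[float(v) for v in sys.argv[2:]]
p=np.load(n+".npz")["p"]*1000; sc=300/half
P=np.array([x+(300-py)/sc,y+(300-px)/sc,h]); d=P-p
print((p+d*(h2-p[2])/d[2]).round(1))
E
python3 circ.py w_switch 456 -91 50 50 263 243 12
python3 circ.py w_switch 456 -91 50 50 269 246 16
python3 circ.py w_switch 456 -91 50 50 233 153 50
```

```text
[459.1 -92.1  12. ]
[459.2 -92.5  16. ]
[480.5 -79.8  50. ]
```

The switch is in the wrist picture at (269,193). Its centre is at (459,-92) mm and the bar runs at 32°. The look-alike green lamp is at (60,5).

```bash
python3 plan.py 459 -92 170 -1.012 3
```

```text
[461.4 -74.8 249.3] [-3.141e+00  3.000e-03 -8.640e-01] t 1.525 d [ -2.4 -17.2 -79.3]
3.9 4.3 26.4 -0 0.001 0.049; 4.1 4.2 26.4 -0 0.001 0.049; 4.3 3.9 26.4 -0 0.001 0.049
[-0.3 -0.1 -0.6] 0.09372616647680844
```

Call:
move_arm(rows="4 4 26 0 0.001 0.049; 4 4 26 0 0.001 0.049; 4 4 26 0 0.001 0.049; 0 0 0 0 0 0; 0 0 0 0 0 0")

```text
time_s: 2.15
ee_pos: [0.4571, -0.0964, 0.171]
eef_rot: [-3.141, -0.001, -1.021]
force: [-0.0, 0.1, 0.7]
grip_width: 0.0942
```

```bash
python3 plan.py 459 -92 119 -1.012 3
```

```text
[457.1 -96.4 171. ] [-3.141e+00 -1.000e-03 -1.021e+00] t 2.15 d [  1.9   4.4 -52. ]
-0.9 -1.3 17.3 -0 -0 -0.003; -1 -1.3 17.3 -0 -0 -0.003; -0.9 -1.3 17.4 -0 -0 -0.003
[-0.   0.1  0.7] 0.09424788937495854
```

Call:
move_arm(rows="-1 -1 17 0 0 -0.003; -1 -1 17 0 0 -0.003; -1 -1 17 0 0 -0.003; 0 0 0 0 0 0; 0 0 0 0 0 0")

```text
time_s: 2.78
ee_pos: [0.4602, -0.0937, 0.1249]
eef_rot: [-3.135, -0.008, -1.009]
force: [-0.1, -0.3, 0.6]
grip_width: 0.094
```

Call:
move_arm(rows="0 0 0 0 0 0; 0 0 0 0 0 0; 0 0 0 0 0 0; 0 0 0 0 0 0; 0 0 0 0 0 0; 0 0 0 0 0 0", grip=-1)

```text
time_s: 3.52
ee_pos: [0.4607, -0.0939, 0.1268]
eef_rot: [-3.133, -0.01, -1.009]
force: [-1.0, 0.1, 0.2]
grip_width: 0.0374
```

Call:
move_arm(rows="0 0 6 0.004 0 0; 0 0 2 0.004 0 0; 0 0 0 0 0 0; 0 0 0 0 0 0; 0 0 0 0 0 0; 0 0 0 0 0 0", grip=-1)

```text
time_s: 4.28
ee_pos: [0.4607, -0.0937, 0.1182]
eef_rot: [-3.125, -0.009, -1.009]
force: [-0.8, 1.0, 1.7]
grip_width: 0.0158
```

```bash
python3 plan.py 461 -93 160 -1.009 2;python3 plan.py 461 -93 270 -1.009 3;
```

```text
[460.7 -93.7 118.2] [-3.125 -0.009 -1.009] t 4.275 d [ 0.3  0.7 41.8]
-0 -0.7 -20.9 -0.008 -0.005 -0; -0.2 -0.5 -20.9 -0.008 -0.005 -0
[-0.8  1.   1.7] 0.015756549661180886
[460.7 -93.7 118.2] [-3.125 -0.009 -1.009] t 4.275 d [  0.3   0.7 151.8]
0.3 -1.1 -50.6 -0.006 -0.003 -0; 0.2 -0.8 -50.6 -0.006 -0.003 -0; -0 -0.4 -50.6 -0.006 -0.003 -0
[-0.8  1.   1.7] 0.015756549661180886
```

Call:
move_arm(rows="0 -1 -20 -0.005 -0.003 0; 0 -1 -40 -0.005 -0.003 0; 0 0 -50 -0.005 -0.003 0; 0 0 -40 0 0 0; 0 0 0 0 0 0")

```text
time_s: 4.9
ee_pos: [0.4606, -0.0931, 0.2715]
eef_rot: [3.141, 0.001, -1.009]
force: [-0.8, 0.2, -0.9]
grip_width: 0.0156
```

```bash
python3 plan.py 513 410 250 -0.4 12
```

```text
[460.6 -93.1 271.5] [ 3.141e+00  1.000e-03 -1.009e+00] t 4.9 d [ 52.4 503.1 -21.5]
-33.2 -26 1.8 0 0 -0.051; -31.8 -27.7 1.8 0 0 -0.051; -30.3 -29.3 1.8 0 0 -0.051; -28.8 -30.8 1.8 0 0 -0.051; -27.2 -32.2 1.8 0 0 -0.051; -25.5 -33.5 1.8 0 0 -0.051; -23.8 -34.8 1.8 0 0 -0.051; -22 -36 1.8 0 0 -0.051; -20.1 -37 1.8 0 0 -0.051; -18.2 -38 1.8 0 0 -0.051; -16.2 -38.9 1.8 0 0 -0.051; -14.2 -39.7 1.9 0 0 -0.051
[-0.8  0.2 -0.9] 0.015629242503088458
```

Call:
move_arm(rows="-33 -26 2 0 0 -0.05; -32 -28 2 0 0 -0.05; -30 -29 2 0 0 -0.05; -29 -31 2 0 0 -0.05; -27 -32 2 0 0 -0.05; -25 -33 2 0 0 -0.05; -24 -35 2 0 0 -0.05; -22 -36 2 0 0 -0.05; -20 -37 2 0 0 -0.05; -18 -38 2 0 0 -0.05; 0 0 0 0 0 0; 0 0 0 0 0 0")

```text
time_s: 6.4
ee_pos: [0.5014, 0.3366, 0.2307]
eef_rot: [3.125, 0.014, -0.495]
force: [-0.5, -0.1, -2.3]
grip_width: 0.0158
```

```bash
python3 wl.py w_LR 513 410 12 60 1.3
```

```text
px/mm 5.0 up=+x left=+y; cam pos [0.535 0.396 0.312] z at centre
```

View pics/w_LR.png

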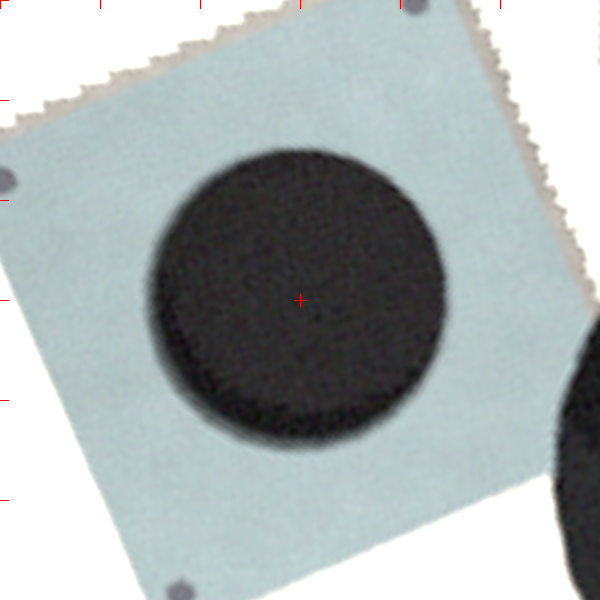

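View pics/w_LR_raw.png

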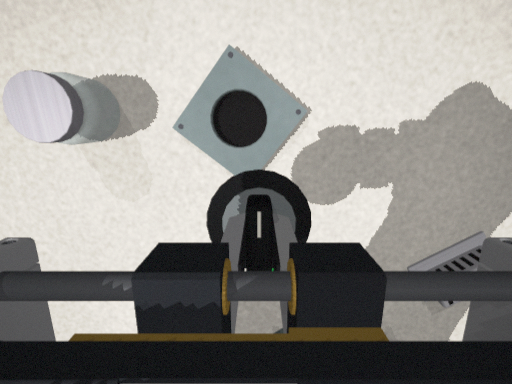

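The cut-out of LR is centred at (298,300) in the rectified view, so (513,410) mm, which agrees with the top camera. The jar in the raw picture at (60,105) is well clear.

```bash
python3 plan.py 513 410 180 -0.45 3
```

```text
[501.5 336.5 230.8] [ 3.125  0.014 -0.496] t 6.45 d [ 11.5  73.5 -50.8]
-8 -23.7 16.7 0.006 0.005 -0.015; -7.8 -23.7 16.7 0.006 0.005 -0.015; -7.5 -23.7 16.9 0.006 0.005 -0.015
[ 0.5  0.5 -0.9] 0.015755656324836897
```

Call:
move_arm(rows="-8 -24 17 0.006 0.005 -0.015; -8 -24 17 0.006 0.005 -0.015; -7 -23 16 0.006 0.005 -0.015; 0 0 0 0 0 0; 0 0 0 0 0 0")

```text
time_s: 7.08
ee_pos: [0.5152, 0.4062, 0.179]
eef_rot: [-3.14, -0.001, -0.457]
force: [0.3, -0.9, -1.4]
grip_width: 0.0159
```

```bash
python3 plan.py 513 410 130 -0.45 3
```

```text
[515.2 406.2 179. ] [-3.14e+00 -1.00e-03 -4.57e-01] t 7.075 d [ -2.2   3.8 -49. ]
-1.2 -0.8 16.3 -0 -0 -0.002; -1.3 -0.8 16.4 -0 -0 -0.002; -1.2 -0.7 16.3 -0 -0 -0.002
[ 0.3 -0.9 -1.4] 0.015939695428606626
```

Call:
move_arm(rows="-1 -1 16 0 0 0; -1 -1 16 0 0 0; -1 -1 14 0 0 0; 0 0 0 0 0 0; 0 0 0 0 0 0")

```text
time_s: 7.7
ee_pos: [0.5142, 0.4087, 0.1304]
eef_rot: [-3.14, -0.001, -0.459]
force: [0.0, 0.2, -1.1]
grip_width: 0.0157
```

```bash
python3 plan.py 513 410 122 -0.45 4
```

```text
[514.2 408.7 130.4] [-3.14e+00 -1.00e-03 -4.59e-01] t 7.7 d [-1.2  1.3 -8.4]
-0.4 -0.2 2.1 -0 -0 -0.002; -0.4 -0.1 2.1 -0 -0 -0.002; -0.4 -0.2 2.1 -0 -0 -0.002; -0.4 -0.1 2.1 -0 -0 -0.002
[ 0.   0.2 -1.1] 0.015723478228004822
```

Call:
move_arm(rows="-1 0 3 0 0 0; -1 0 3 0 0 0; 0 0 2 0 0 0; 0 0 1 0 0 0; 0 0 0 0 0 0")

```text
time_s: 8.32
ee_pos: [0.5127, 0.41, 0.1236]
eef_rot: [-3.138, -0.003, -0.459]
force: [-1.3, 1.1, -1.3]
grip_width: 0.016
```

Call:
move_arm(rows="0 0 1 0 0 0; 0 0 1 0 0 0; 0 0 0 0 0 0")

```text
time_s: 8.7
ee_pos: [0.5131, 0.4101, 0.1234]
eef_rot: [-3.137, -0.003, -0.459]
force: [-1.2, -0.1, -1.6]
grip_width: 0.0156
```

Call:
move_arm(rows="0 0 2 0 0 0; 0 0 2 0 0 0; 0 0 1 0 0 0")

```text
time_s: 9.07
ee_pos: [0.5134, 0.4102, 0.123]
eef_rot: [-3.135, -0.004, -0.459]
force: [-3.3, -2.0, 5.2]
grip_width: 0.0157
```

Contact at the expected height (123), so I'll release and lift.

Call:
move_arm(rows="0 0 0 0 0 0; 0 0 0 0 0 0; 0 0 0 0 0 0; 0 0 0 0 0 0", grip=1)

```text
time_s: 9.57
ee_pos: [0.5134, 0.4103, 0.1224]
eef_rot: [-3.135, -0.004, -0.459]
force: [-1.0, -0.2, 0.2]
grip_width: 0.0525
```

Call:
move_arm(rows="0 0 -15 0 0 0; 0 0 -40 0 0 0; 0 0 -50 0 0 0; 0 0 0 0 0 0")

```text
time_s: 10.07
ee_pos: [0.5128, 0.4099, 0.2336]
eef_rot: [-3.134, -0.005, -0.459]
force: [-0.1, -0.4, -0.3]
grip_width: 0.0919
```

```bash
python3 wl.py w_LR2 513 410 17 60 2; python3 plan.py 400 200 230 -0.45
```

```text
px/mm 5.0 up=+x left=+y; cam pos [0.542 0.469 0.317] z at centre
[512.3 409.5 231. ] [-3.137e+00 -3.000e-03 -4.590e-01] t 10.125 d [-112.3 -209.5   -1. ]
-1.6 47.5 -0 -0.001 -0.001 -0.002; -1.6 47.5 0 -0.001 -0.001 -0.002; -1.7 47.5 0.1 -0.001 -0.001 -0.002; -1.9 47.5 0.2 -0.001 -0.001 -0.002; -1.9 47.6 0.2 -0.001 -0.001 -0.002
[ 0.4  0.3 -0.5] 0.09346395446820019
```

View pics/w_LR2_raw.png

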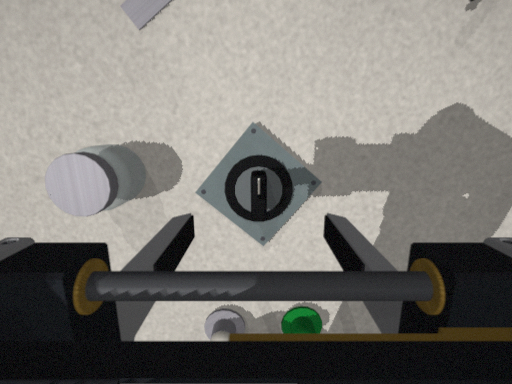

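Switch sits home at (259,188), concentric in its plate. Next is the white lamp, raw (225,322); the green one is at (302,322). Opening set narrower to clear the green lamp.

Call:
move_arm(rows="45 31 0 0 0 0; 45 31 0 0 0 0; 45 31 0 0 0 0; 0 31 0 0 0 0; 0 0 0 0 0 0; 0 0 0 0 0 0", grip=0.3)

```text
time_s: 10.88
ee_pos: [0.5788, 0.2337, 0.2263]
eef_rot: [3.14, 0.002, -0.458]
force: [0.0, -0.3, -0.4]
grip_width: 0.061
```

```bash
python3 plan.py 390 261 230 -0.45
```

```text
[578.8 233.7 226.3] [ 3.14e+00  2.00e-03 -4.58e-01] t 10.875 d [-188.8   27.3    3.7]
-45.4 14.7 -0.8 0 0.001 -0.002; -45.4 14.7 -0.9 0 0.001 -0.002; -45.4 14.6 -0.9 0 0.001 -0.002; -45.4 14.4 -0.9 0 0.001 -0.002
[ 0.  -0.3 -0.4] 0.06098287399009997
```

I had the sign of x wrong (free air, no contact). Correcting.

Call:
move_arm(rows="-45 15 -1 0 0 0; -45 15 -1 0 0 0; -45 15 -1 0 0 0; -42 14 -1 0 0 0; 0 0 0 0 0 0; 0 0 0 0 0 0")

```text
time_s: 11.62
ee_pos: [0.3882, 0.2645, 0.2294]
eef_rot: [3.14, 0.003, -0.451]
force: [0.1, -0.4, -0.7]
grip_width: 0.0608
```

```bash
python3 wl.py w_lamp 390 261 12 50 1.2; python3 plan.py 390 261 180 -0.45
```

```text
px/mm 6.0 up=+x left=+y; cam pos [0.418 0.324 0.312] z at centre
[388.3 264.3 229.3] [ 3.14e+00  3.00e-03 -4.52e-01] t 11.675 d [  1.7  -3.3 -49.3]
3.1 2.2 49.3 0.002 0.003 -0.002
[ 1.1 -0.1 -0.1] 0.060844447265262114
```

View pics/w_lamp.png

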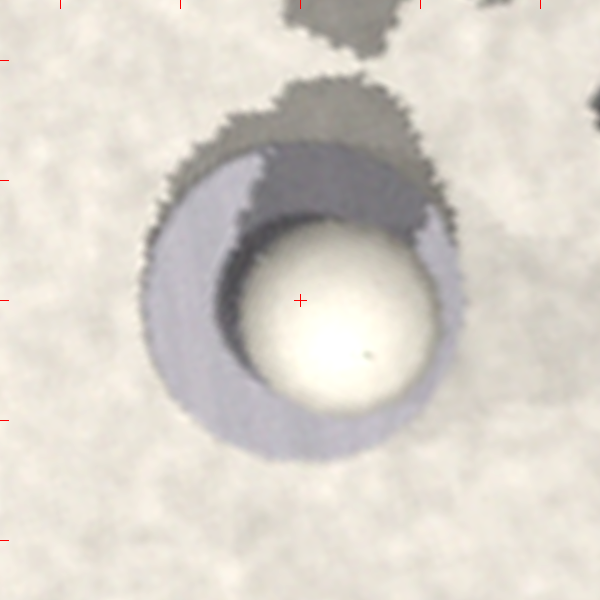

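White lens confirmed. The flange spans 142–462 px (53 mm) and is centred at (302,301), so (390,261).

Call:
move_arm(rows="2 1 24 0 0.001 0; 1 1 25 0 0.001 0; 0 0 24 0 0 0; 0 0 24 0 0 0; 0 0 10 0 0 0; 0 0 0 0 0 0")

```text
time_s: 12.42
ee_pos: [0.3947, 0.2615, 0.1184]
eef_rot: [3.14, 0.001, -0.454]
force: [-0.1, 0.3, -0.1]
grip_width: 0.0612
```

```bash
python3 plan.py 390 261 113 -0.45
```

```text
[394.7 261.5 118.4] [ 3.14e+00  1.00e-03 -4.54e-01] t 12.425 d [-4.7 -0.5 -5.4]
-4 2.5 5.4 0.001 0.001 -0.004
[-0.1  0.3 -0.1] 0.06117187676909442
```

Call:
move_arm(rows="-4 2.5 4 0 0 0; 0 0 1 0 0 0; 0 0 1 0 0 0; 0 0 0 0 0 0; 0 0 0 0 0 0; 0 0 0 0 0 0; 0 0 0 0 0 0; 0 0 0 0 0 0", grip=-1)

```text
time_s: 13.42
ee_pos: [0.3906, 0.2614, 0.114]
eef_rot: [-3.141, -0.001, -0.454]
force: [0.6, 0.2, -1.4]
grip_width: 0.0296
```

Call:
move_arm(rows="0 0 -20 0 0 0; 0 0 -40 0 0 0; 0 0 -50 0 0 0; 0 0 -30 0 0 0; 0 0 0 0 0 0")

```text
time_s: 14.05
ee_pos: [0.3901, 0.2611, 0.2576]
eef_rot: [3.141, 0.0, -0.455]
force: [0.5, 0.5, -1.4]
grip_width: 0.0294
```

```bash
python3 plan.py 455 -415 250 -1.3 14
```

```text
[390.1 261.1 257.6] [ 3.141  0.    -0.455] t 14.05 d [  64.9 -676.1   -7.6]
25.4 41.4 0.6 0 -0 0.06; 27.8 39.8 0.5 0 -0 0.06; 30.1 38 0.6 0 -0 0.06; 32.4 36.1 0.5 0 -0 0.06; 34.5 34.1 0.6 0 -0 0.06; 36.4 32 0.5 0 -0 0.06; 38.3 29.8 0.6 0 -0 0.06; 40 27.4 0.5 0 -0 0.06; 41.6 25 0.6 0 -0 0.06; 43 22.4 0.5 0 -0 0.06; 44.3 19.8 0.6 0 -0 0.06; 45.4 17.1 0.5 0 -0 0.06; 46.4 14.4 0.6 0 -0 0.06; 47.1 11.5 0.5 0 -0 0.06
[ 0.5  0.5 -1.4] 0.029428276822677128
```

Call:
move_arm(rows="25 41 0 0 0 0.06; 28 40 0 0 0 0.06; 30 38 0 0 0 0.06; 32 36 0 0 0 0.06; 34 34 0 0 0 0.06; 36 32 0 0 0 0.06; 38 30 0 0 0 0.06; 40 27 0 0 0 0.06; 41 25 0 0 0 0.06; 43 22 0 0 0 0.06; 44 20 0 0 0 0.06; 45 17 0 0 0 0.06; 46 14 0 0 0 0.06; 20 5 0 0 0 0.06; 0 0 0 0 0 0; 0 0 0 0 0 0")

```text
time_s: 16.05
ee_pos: [0.4391, -0.4033, 0.2314]
eef_rot: [3.12, 0.018, -1.319]
force: [-0.2, -0.6, -0.8]
grip_width: 0.0295
```

```bash
python3 wl.py w_SR 519 -409 12 60 1.6;python3 plan.py 519 -409 180 -1.3
```

```text
px/mm 5.0 up=+x left=+y; cam pos [ 0.506 -0.389  0.313] z at centre
[ 439.2 -403.2  231.5] [ 3.12   0.017 -1.319] t 16.1 d [ 79.8  -5.8 -51.5]
13.2 -38.5 24.7 0.011 0.009 -0.009; 13.3 -38 25.2 0.011 0.009 -0.009
[ 0.6  0.9 -1.2] 0.029694197247806576
```

View pics/w_SR.png

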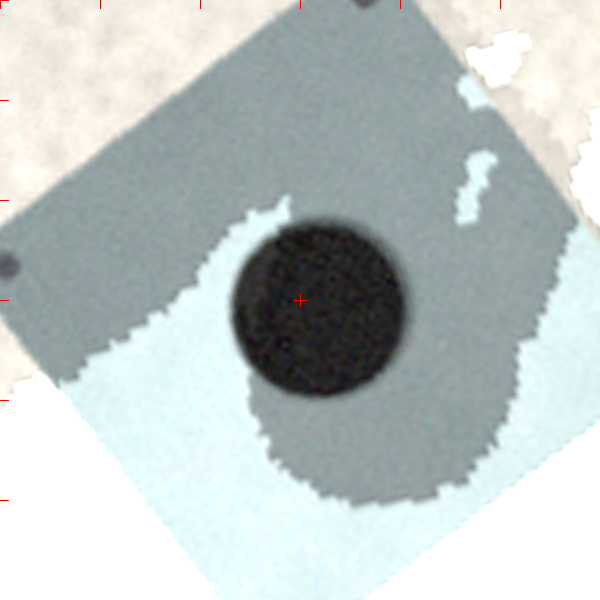

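View pics/w_SR_raw.png

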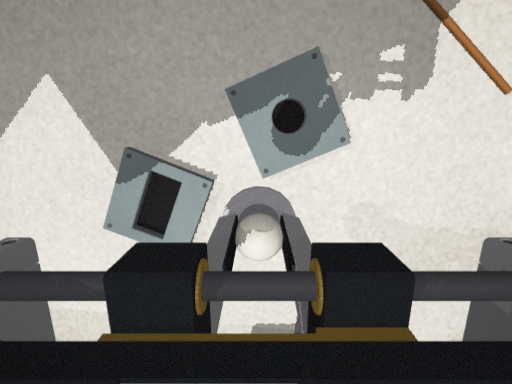

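The dark hole is at (320,309), which gives (517,-413). The top camera said (519,-409), so I'll level out and look once more.

Call:
move_arm(rows="3 -9 0 0.011 0.009 0; 3 -9 0 0.011 0.009 0; 0 0 0 0 0 0; 0 0 0 0 0 0; 0 0 0 0 0 0")

```text
time_s: 16.73
ee_pos: [0.4603, -0.4027, 0.2316]
eef_rot: [-3.139, -0.002, -1.315]
force: [-0.3, 0.1, -1.4]
grip_width: 0.0295
```

```bash
python3 wl.py w_SRb 519 -409 12 60 1.6;python3 plan.py 518 -411 180 -1.3; python3 - <<'E'
from h import *
for n in("w_SR","w_SRb","w_LR"):
    c=np.load(n+".npz"); T=Top.__new__(Top); T.im=c["color"];T.K=c["mtx"];T.R=c["R"];T.p=c["p"]
    x,y=(519,-409) if "SR" in n else (513,410)
    g=cv2.cvtColor(T.rect(x,y,.012,40,5),cv2.COLOR_BGR2GRAY); m=(g<45).astype(np.uint8)
    k,l,s,ce=cv2.connectedComponentsWithStats(m); i=1+np.argmin([np.hypot(*(q-200)) for q in ce[1:]])
    print(n,s[i],"world",x+(200-ce[i][1])/5,y+(200-ce[i][0])/5)
E
```

```text
px/mm 5.0 up=+x left=+y; cam pos [ 0.525 -0.387  0.315] z at centre
[ 460.2 -402.7  231.6] [-3.139e+00 -2.000e-03 -1.315e+00] t 16.775 d [ 57.8  -8.3 -51.6]
11.2 -26.8 25.9 -0.001 -0.001 -0.008; 11.5 -26.8 25.9 -0.001 -0.001 -0.008
[ 0.8 -0.1 -0.4] 0.029611881405725796
w_SR [  135   124   170   173 22817] world 516.9486435552438 -412.84157426480255
w_SRb [  134   122   170   172 22837] world 517.3969260410737 -412.82068572929893
w_LR [   54    53   289   287 64485] world 513.839665038381 410.1927487012484
```

Call:
move_arm(rows="8 -17 17 0 0 -0.005; 8 -18 17 0 0 -0.005; 8 -18 17 0 0 -0.005; 0 0 0 0 0 0; 0 0 0 0 0 0")

```text
time_s: 17.4
ee_pos: [0.5183, -0.4133, 0.1807]
eef_rot: [-3.139, -0.004, -1.301]
force: [0.0, -0.6, -0.2]
grip_width: 0.0292
```

```bash
python3 plan.py 517.5 -412 125 -1.3 4
```

```text
[ 518.3 -413.3  180.7] [-3.139 -0.004 -1.301] t 17.4 d [ -0.8   1.3 -55.7]
-0.4 0.1 13.9 -0.001 -0.001 -0; -0.4 0.1 13.9 -0.001 -0.001 -0; -0.4 0.1 13.9 -0.001 -0.001 -0; -0.4 0.2 14 -0.001 -0.001 -0
[ 0.  -0.6 -0.2] 0.02921247079934464
```

Grasped at TCP z=114 on the bench, so home should be about 119.

Call:
move_arm(rows="0 0 14 -0.001 -0.002 0; -1 0 14 0 -0.002 0; 0 0 14 0 0 0; 0 0 11 0 0 0; 0 0 0 0 0 0; 0 0 0 0 0 0")

```text
time_s: 18.15
ee_pos: [0.5169, -0.4125, 0.1249]
eef_rot: [-3.139, 0.0, -1.302]
force: [-0.3, 0.4, -0.7]
grip_width: 0.0294
```

Call:
move_arm(rows="0 0 3 0 0 0; 0 0 3 0 0 0; 0 0 2 0 0 0; 0 0 1 0 0 0; 0 0 0 0 0 0")

```text
time_s: 18.77
ee_pos: [0.5173, -0.4128, 0.119]
eef_rot: [-3.138, -0.002, -1.302]
force: [0.2, 0.3, -1.1]
grip_width: 0.0295
```

Call:
move_arm(rows="0 0 2 0 0 0; 0 0 2 0 0 0; 0 0 1 0 0 0")

```text
time_s: 19.15
ee_pos: [0.5176, -0.4128, 0.1188]
eef_rot: [-3.138, -0.003, -1.302]
force: [-3.9, 2.0, 3.8]
grip_width: 0.0295
```

Contact at home height. Releasing.

Call:
move_arm(rows="0 0 0 0 0 0; 0 0 0 0 0 0; 0 0 0 0 0 0; 0 0 0 0 0 0", grip=1)

```text
time_s: 19.65
ee_pos: [0.5177, -0.413, 0.1185]
eef_rot: [-3.137, -0.003, -1.302]
force: [-0.7, 0.0, 0.1]
grip_width: 0.0659
```

Call:
move_arm(rows="0 0 -15 0 0 0; 0 0 -40 0 0 0; 0 0 -50 0 0 0; 0 0 -10 0 0 0; 0 0 0 0 0 0")

```text
time_s: 20.27
ee_pos: [0.517, -0.4127, 0.24]
eef_rot: [-3.137, -0.004, -1.302]
force: [0.1, 0.7, 0.4]
grip_width: 0.0938
```

```bash
python3 wl.py w_SR2 517 -412 17 60 1.3; python3 plan.py 643 -137 240 -1.03
```

```text
px/mm 5.0 up=+x left=+y; cam pos [ 0.581 -0.396  0.323] z at centre
[ 517.  -412.7  239.6] [-3.137 -0.004 -1.302] t 20.325 d [126.  275.7   0.4]
-38.7 -32.4 -0.1 -0.001 -0.001 -0.045; -37.2 -34.2 -0.1 -0.001 -0.001 -0.045; -35.7 -35.8 -0 -0.001 -0.001 -0.045; -34 -37.3 -0.1 -0.001 -0.001 -0.045; -32.3 -38.9 -0.1 -0.001 -0.001 -0.045; -30.5 -40.2 -0 -0.001 -0.001 -0.045
[0.4 0.1 0.8] 0.0939240646556761
```

View pics/w_SR2.png

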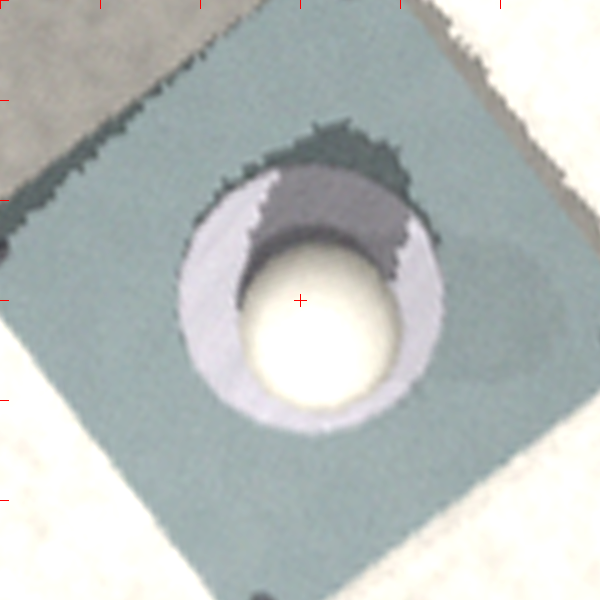

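The lamp's flange lies flat at (310,299) and covers the cut-out. On to the socket.

Call:
move_arm(rows="-39 -32 0 0 0 -0.045; -37 -34 0 0 0 -0.045; -36 -36 0 0 0 -0.045; -34 -37 0 0 0 -0.045; -32 -39 0 0 0 -0.045; -20 -28 0 0 0 -0.045; 0 0 0 0 0 0; 0 0 0 0 0 0")

```text
time_s: 21.32
ee_pos: [0.6367, -0.1437, 0.2278]
eef_rot: [3.135, 0.009, -1.026]
force: [-0.5, 0.9, 0.2]
grip_width: 0.0941
```

```bash
python3 wl.py w_so 643 -137 46 50 1.8; python3 plan.py 643 -137 180 -1.03
```

```text
px/mm 6.0 up=+x left=+y; cam pos [ 0.695 -0.11   0.31 ] z at centre
[ 636.7 -143.8  227.9] [ 3.135  0.009 -1.026] t 21.375 d [  6.3   6.8 -47.9]
-2.1 -9.2 47.8 0.006 0.009 0.004
[ 0.1  0.2 -1. ] 0.09394840850403366
```

View pics/w_so.png

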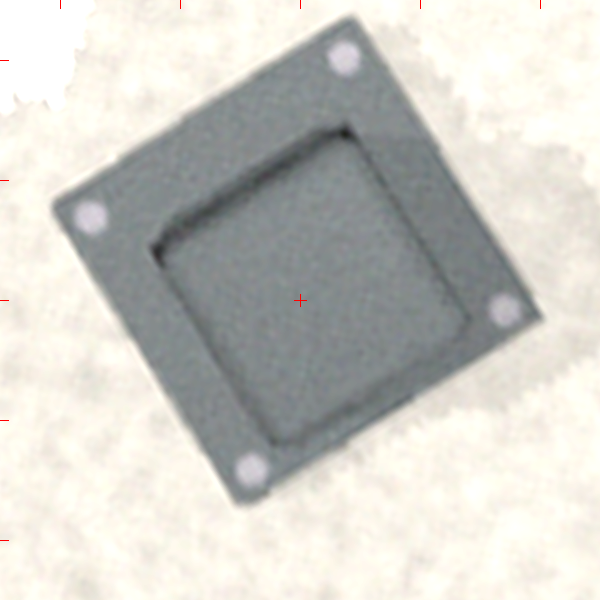

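```bash
python3 circ.py w_so 643 -137 46 50 298 264 12; python3 -c "
import numpy as np
print(np.degrees(np.arctan2(-(345-91),-(58-217))),np.degrees(np.arctan2(-(505-251),-(310-470))))"
```

```text
[ 643.1 -140.1   12. ]
-57.954082112076286 -57.792302027140934
```

Socket: screws centred at (298,264), cap at (313,289), giving a centre of (643.5,-139.5) and a yaw of 32°, so tool yaw -1.01.

```bash
python3 plan.py 643.5 -139.5 135 -1.011 5
```

```text
[ 636.7 -143.8  227.9] [ 3.135  0.009 -1.026] t 21.375 d [  6.8   4.3 -92.9]
0.1 -1.7 18.6 0.001 0.002 -0.003; 0.1 -1.7 18.6 0.001 0.002 -0.003; 0.1 -1.7 18.5 0.001 0.002 -0.003; 0 -1.7 18.6 0.001 0.002 -0.003; 0 -1.7 18.5 0.001 0.002 -0.003
[ 0.1  0.2 -1. ] 0.09394840850403366
```

Call:
move_arm(rows="0 -2 19 0.001 0.002 -0.003; 0 -2 19 0.001 0.002 -0.003; 0 -2 19 0.001 0.002 -0.003; 0 -1 19 0.001 0.002 -0.003; 0 -1 17 0.001 0.002 -0.003; 0 0 0 0 0 0; 0 0 0 0 0 0")

```text
time_s: 22.25
ee_pos: [0.6403, -0.144, 0.1252]
eef_rot: [3.137, 0.001, -1.018]
force: [-0.7, 0.8, 0.6]
grip_width: 0.0941
```

```bash
python3 plan.py 643.5 -139.5 115 -1.011 3
```

```text
[ 640.3 -144.   125.2] [ 3.137e+00  1.000e-03 -1.018e+00] t 22.25 d [  3.2   4.5 -10.2]
-0.7 -1.7 3.4 0.001 0 -0.002; -0.7 -1.7 3.4 0.001 0 -0.002; -0.7 -1.7 3.4 0.001 0 -0.002
[-0.7  0.8  0.6] 0.09411899009899231
```

Call:
move_arm(rows="-1 -2 4 0.001 0 -0.002; -1 -2 4 0.001 0 -0.002; -1 -2 3 0.001 0 -0.002; 0 0 0 0 0 0; 0 0 0 0 0 0; 0 0 0 0 0 0; 0 0 0 0 0 0", grip=-1)

```text
time_s: 23.12
ee_pos: [0.6446, -0.1379, 0.1152]
eef_rot: [-3.141, -0.001, -1.011]
force: [0.5, 1.0, -1.1]
grip_width: 0.04
```

Call:
move_arm(rows="0 0 -20 0 0 0; 0 0 -40 0 0 0; 0 0 -50 0 0 0; 0 0 -25 0 0 0; 0 0 0 0 0 0")

```text
time_s: 23.75
ee_pos: [0.6441, -0.1379, 0.2595]
eef_rot: [-3.139, -0.002, -1.011]
force: [0.2, 0.0, -2.3]
grip_width: 0.0398
```

```bash
python3 plan.py 385 92 245 -1.439 8
```

```text
[ 644.1 -137.9  259.5] [-3.139e+00 -2.000e-03 -1.011e+00] t 23.75 d [-259.1  229.9  -14.5]
-41.6 12.2 1.7 -0 -0 0.053; -40.8 14.4 1.7 -0 -0 0.053; -40 16.5 1.7 -0 -0 0.053; -39.1 18.6 1.7 -0 -0 0.053; -38.1 20.7 1.7 -0 -0 0.053; -36.9 22.7 1.7 -0 -0 0.053; -35.7 24.6 1.7 -0 -0 0.053; -34.3 26.4 1.6 -0 -0 0.053
[ 0.2  0.  -2.3] 0.039845079186996105
```

Call:
move_arm(rows="-41 12 1 0 0 0.053; -41 14 1 0 0 0.053; -40 16 1 0 0 0.053; -39 18 1 0 0 0.053; -38 20 1 0 0 0.053; -37 22 1 0 0 0.053; -35 24 1 0 0 0.053; -22 16 0 0 0 0.05; 0 0 0 0 0 0; 0 0 0 0 0 0; 0 0 0 0 0 0")

```text
time_s: 25.12
ee_pos: [0.3915, 0.0888, 0.2445]
eef_rot: [3.135, 0.0, -1.446]
force: [0.0, 1.2, -1.7]
grip_width: 0.0401
```

```bash
python3 wl.py w_SQ 457 97 12 60 1.5;python3 plan.py 457 97 180 -1.439
```

```text
px/mm 5.0 up=+x left=+y; cam pos [0.459 0.096 0.327] z at centre
[391.5  88.8 244.5] [ 3.135  0.    -1.446] t 25.175 d [ 65.5   8.2 -64.5]
-0 -33.2 32 0.003 0 -0.004; 0.1 -33.2 32.1 0.003 0 -0.004
[-0.2  0.3 -1.6] 0.04033906657646601
```

View pics/w_SQ.png

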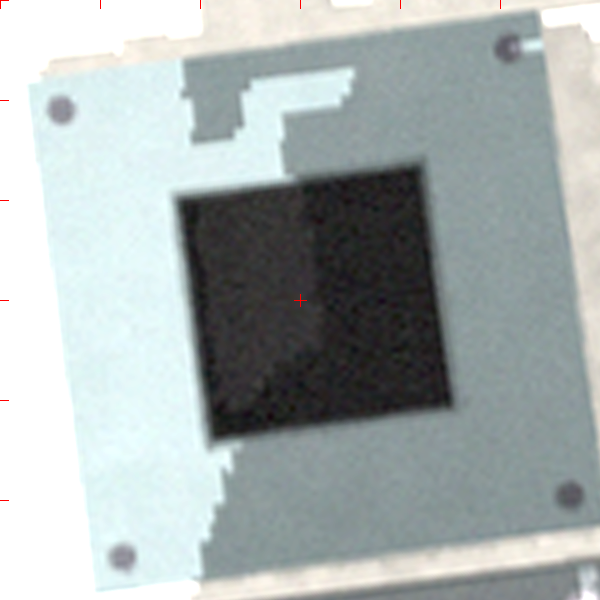

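View pics/w_SQ_raw.png

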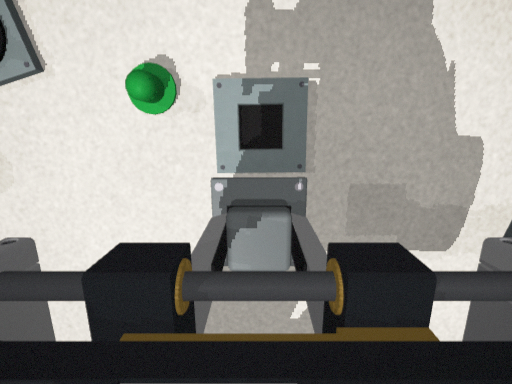

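Cut-out centre is at (316,301), so (457,94), with a yaw of 7.7°. The green look-alike is at raw (150,88). Allowing for the small in-grip offset, the TCP target is (458.5,94).

```bash
python3 plan.py 458.5 94 175 -1.437 4
```

```text
[391.5  88.8 244.5] [ 3.135  0.    -1.446] t 25.175 d [ 67.    5.2 -69.5]
0.8 -16.9 17.2 0.002 0 -0.002; 0.8 -16.9 17.3 0.002 0 -0.002; 0.9 -16.8 17.3 0.002 0 -0.002; 0.9 -16.8 17.4 0.002 0 -0.002
[-0.2  0.3 -1.6] 0.04033906657646601
```

Call:
move_arm(rows="1 -17 17 0.002 0 -0.002; 1 -17 17 0.002 0 -0.002; 1 -17 17 0.002 0 -0.002; 1 -16 17 0.002 0 -0.002; 0 0 0 0 0 0; 0 0 0 0 0 0")

```text
time_s: 25.92
ee_pos: [0.4616, 0.091, 0.1739]
eef_rot: [-3.141, 0.0, -1.441]
force: [-0.4, -0.2, -0.7]
grip_width: 0.04
```

```bash
python3 plan.py 458.5 94 127 -1.437 4
```

```text
[461.6  91.  173.9] [-3.141  0.    -1.441] t 25.925 d [ -3.1   3.  -46.9]
-0.8 0.7 11.7 -0 0 -0.001; -0.9 0.7 11.7 -0 0 -0.001; -0.8 0.7 11.8 -0 0 -0.001; -0.9 0.7 11.7 -0 0 -0.001
[-0.4 -0.2 -0.7] 0.04001671964898165
```

Call:
move_arm(rows="-1 1 12 0 0 -0.001; -1 1 12 0 0 -0.001; -1 1 12 0 0 -0.001; -1 0 9 0 0 -0.001; 0 0 0 0 0 0; 0 0 0 0 0 0")

```text
time_s: 26.68
ee_pos: [0.4573, 0.0948, 0.1267]
eef_rot: [-3.14, 0.0, -1.436]
force: [-0.4, 0.0, -2.2]
grip_width: 0.0397
```

```bash
python3 plan.py 458.5 94 120 -1.437 3
```

```text
[457.3  94.8 126.7] [-3.14   0.    -1.436] t 26.675 d [ 1.2 -0.8 -6.7]
0.3 -0.4 2.2 -0.001 0 0; 0.3 -0.3 2.3 -0.001 0 0; 0.4 -0.4 2.2 -0.001 0 0
[-0.4  0.  -2.2] 0.03969846898400852
```

Call:
move_arm(rows="1 -1 3 0 0 0; 0 0 3 0 0 0; 0 0 2 0 0 0; 0 0 2 0 0 0; 0 0 2 0 0 0")

```text
time_s: 27.3
ee_pos: [0.4599, 0.0941, 0.1191]
eef_rot: [-3.136, 0.0, -1.436]
force: [-12.7, -2.5, 29.9]
grip_width: 0.0399
```

Seated, and pressing harder than needed (30 N). Ease off and release.

Call:
move_arm(rows="0 0 -1 0 0 0; 0 0 0 0 0 0; 0 0 0 0 0 0; 0 0 0 0 0 0; 0 0 0 0 0 0", grip=1)

```text
time_s: 27.92
ee_pos: [0.4602, 0.0941, 0.1204]
eef_rot: [-3.135, 0.0, -1.436]
force: [-0.4, 0.3, 0.4]
grip_width: 0.0865
```

Call:
move_arm(rows="0 0 -15 0 0 0; 0 0 -40 0 0 0; 0 0 -50 0 0 0; 0 0 -10 0 0 0; 0 0 0 0 0 0")

```text
time_s: 28.55
ee_pos: [0.459, 0.0939, 0.2415]
eef_rot: [-3.134, 0.0, -1.436]
force: [0.4, -0.1, -0.8]
grip_width: 0.0937
```

```bash
python3 wl.py w_SQ2 457 94 17 60 1.3; python3 plan.py 656 133 240 -1.536
```

```text
px/mm 5.0 up=+x left=+y; cam pos [0.525 0.102 0.325] z at centre
[458.9  94.  241.1] [-3.134  0.    -1.436] t 28.6 d [197.1  39.   -1.1]
-3 -50.1 0.6 -0.002 0 0.025; -4.3 -50 0.5 -0.002 0 0.025; -5.6 -49.9 0.5 -0.002 0 0.025; -6.8 -49.8 0.3 -0.002 0 0.025
[-0.2 -0.6 -0.3] 0.09410480013970984
```

View pics/w_SQ2.png

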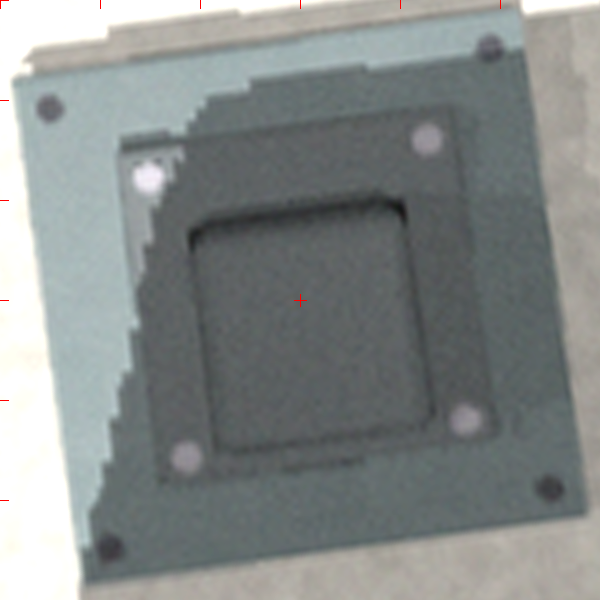

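Socket is squared and home: its screws are centred at (307,298) and the plate's at (300,298), so 1.4 mm off. Now the vent.

Call:
move_arm(rows="-3 -50 0 0 0 0.025; -4 -50 0 0 0 0.025; -6 -50 0 0 0 0.025; -6 -35 0 0 0 0.025; 0 0 0 0 0 0; 0 0 0 0 0 0")

```text
time_s: 29.35
ee_pos: [0.6441, 0.1319, 0.2315]
eef_rot: [3.134, -0.001, -1.539]
force: [0.3, 0.2, -0.4]
grip_width: 0.0937
```

```bash
python3 wl.py w_ve 656 133 44 60 1.1; python3 plan.py 656 133 135 -1.536 5
```

```text
px/mm 5.0 up=+x left=+y; cam pos [0.712 0.133 0.314] z at centre
[644.  131.8 231.6] [ 3.134e+00 -1.000e-03 -1.539e+00] t 29.4 d [ 12.    1.2 -96.6]
-0.2 -2.5 19.3 0.001 -0 -0.001; -0.2 -2.5 19.3 0.001 -0 -0.001; -0.1 -2.5 19.3 0.001 -0 -0.001; -0.2 -2.5 19.3 0.001 -0 -0.001; -0.1 -2.6 19.4 0.001 -0 -0.001
[ 0.6  0.6 -0.4] 0.09397373166573922
```

View pics/w_ve.png

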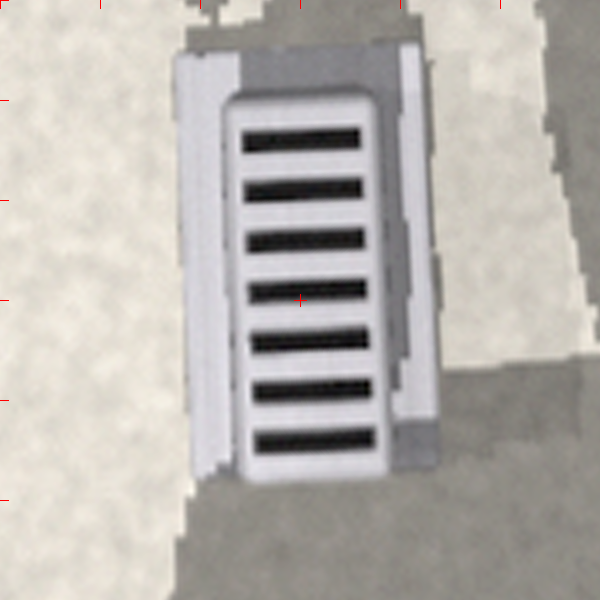

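Vent: middle slot at (308,290), so the centre is (658,131.5) with a yaw of 2.7° and a tool yaw of -1.524.

Call:
move_arm(rows="0 -3 19 0.001 0 -0.002; 0 -3 19 0.001 0 -0.003; 0 -3 19 0.001 0 -0.003; 0 -3 19 0.001 0 -0.003; 0 -2 15 0.001 0 -0.003; 0 0 0 0 0 0; 0 0 0 0 0 0")

```text
time_s: 30.28
ee_pos: [0.6569, 0.1319, 0.1331]
eef_rot: [3.138, -0.001, -1.524]
force: [0.3, 0.4, -0.3]
grip_width: 0.094
```

```bash
python3 plan.py 658 131.5 115 -1.524 3
```

```text
[656.9 131.9 133.1] [ 3.138e+00 -1.000e-03 -1.524e+00] t 30.275 d [  1.1  -0.4 -18.1]
0.1 -0.4 6 0.001 -0 0; 0.2 -0.4 6 0.001 -0 0; 0.1 -0.3 6.1 0.001 -0 0
[ 0.3  0.4 -0.3] 0.09402024560404927
```

Call:
move_arm(rows="0 -0.5 6 0.001 0 0; 0 -0.5 6 0.001 0 0; 0 0 6 0.001 0 0; 0 0 0 0 0 0; 0 0 0 0 0 0; 0 0 0 0 0 0; 0 0 0 0 0 0; 0 0 0 0 0 0; 0 0 0 0 0 0", grip=-1)

```text
time_s: 31.4
ee_pos: [0.6584, 0.1321, 0.1156]
eef_rot: [-3.139, -0.001, -1.524]
force: [1.0, -0.2, -1.2]
grip_width: 0.0321
```

Call:
move_arm(rows="0 0 -20 0 0 0; 0 0 -40 0 0 0; 0 0 -50 0 0 0; 0 0 -25 0 0 0; 0 0 0 0 0 0")

```text
time_s: 32.02
ee_pos: [0.6577, 0.1321, 0.2599]
eef_rot: [-3.137, -0.0, -1.524]
force: [0.4, -0.6, -2.8]
grip_width: 0.0317
```

```bash
python3 plan.py 310 -280 245 -1.676 12
```

```text
[657.7 132.1 259.9] [-3.137 -0.    -1.524] t 32.025 d [-347.7 -412.1  -14.9]
32.9 30.6 1.1 -0 -0 0.013; 33.3 30.1 1.1 -0 -0 0.013; 33.7 29.7 1.1 -0 -0 0.013; 34.1 29.3 1.1 -0 -0 0.013; 34.5 28.8 1.1 -0 -0 0.013; 34.9 28.3 1.1 -0 -0 0.013; 35.2 27.9 1.1 -0 -0 0.013; 35.6 27.4 1.1 -0 -0 0.013; 36 27 1.2 -0 -0 0.013; 36.3 26.5 1.1 -0 -0 0.013; 36.6 26 1.2 -0 -0 0.013; 37 25.6 1.1 -0 -0 0.013
[ 0.4 -0.6 -2.8] 0.03171676777243806
```

Call:
move_arm(rows="33 30 1 0 0 0.013; 33 30 1 0 0 0.013; 34 30 1 0 0 0.013; 34 29 1 0 0 0.013; 34 29 1 0 0 0.013; 35 28 1 0 0 0.013; 35 28 1 0 0 0.013; 36 27 1 0 0 0.013; 36 27 1 0 0 0.013; 36 26 1 0 0 0.013; 37 26 1 0 0 0.013; 20 14 0 0 0 0.01; 0 0 0 0 0 0; 0 0 0 0 0 0; 0 0 0 0 0 0")

```text
time_s: 33.9
ee_pos: [0.3087, -0.2719, 0.2383]
eef_rot: [3.133, 0.003, -1.681]
force: [0.5, 0.6, -2.2]
grip_width: 0.0319
```

```bash
python3 wl.py w_RE 383 -289 12 60 1.5;python3 plan.py 383 -289 175 -1.676 4
```

```text
px/mm 5.0 up=+x left=+y; cam pos [ 0.376 -0.281  0.321] z at centre
[ 308.7 -271.9  238.3] [ 3.133  0.004 -1.681] t 33.95 d [ 74.3 -17.1 -63.3]
2.3 -19.1 15.7 0.002 0.001 -0.001; 2.3 -19 15.7 0.002 0.001 -0.001; 2.2 -19 15.7 0.002 0.001 -0.001; 2.3 -19 15.8 0.002 0.001 -0.001
[ 0.3 -0.2 -2.5] 0.031933721681910575
```

View pics/w_RE.png

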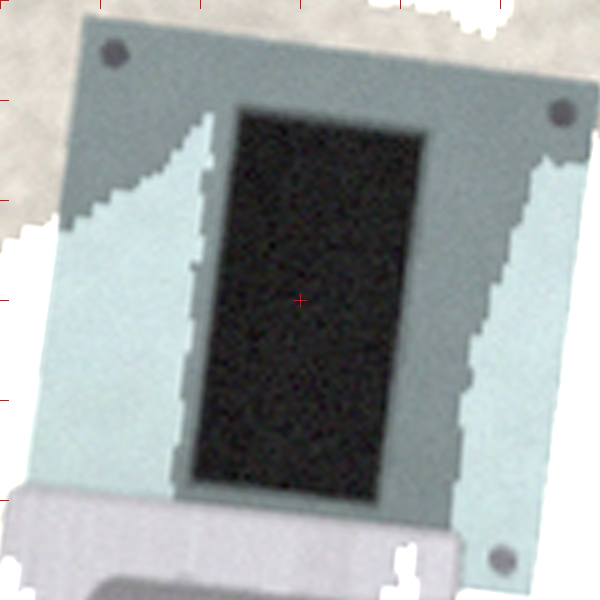

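View pics/w_RE_raw.png

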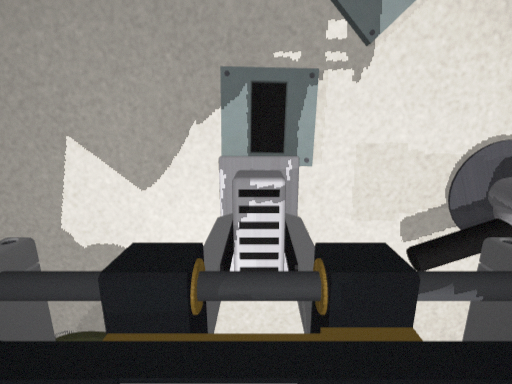

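Cut-out corners average (309,305), giving a centre of (382,-291) and a yaw of -7.5°, so tool yaw -1.702.

```bash
python3 plan.py 382 -291 175 -1.702 4
```

```text
[ 308.7 -271.9  238.3] [ 3.133  0.004 -1.681] t 33.95 d [ 73.3 -19.1 -63.3]
2.8 -18.9 15.7 0.002 0.001 0.005; 2.7 -18.9 15.7 0.002 0.001 0.005; 2.6 -18.8 15.7 0.002 0.001 0.005; 2.4 -18.8 15.8 0.002 0.001 0.005
[ 0.3 -0.2 -2.5] 0.031933721681910575
```

Call:
move_arm(rows="3 -19 16 0.002 0.001 0.005; 3 -19 16 0.002 0.001 0.005; 3 -19 16 0.002 0.001 0.005; 2 -18 15 0.002 0.001 0.005; 0 0 0 0 0 0; 0 0 0 0 0 0")

```text
time_s: 34.7
ee_pos: [0.3858, -0.289, 0.1735]
eef_rot: [3.142, -0.001, -1.695]
force: [0.3, -0.8, -2.1]
grip_width: 0.0321
```

```bash
python3 plan.py 382 -291 128 -1.702 4
```

```text
[ 385.8 -289.   173.5] [ 3.142e+00 -1.000e-03 -1.695e+00] t 34.7 d [ -3.8  -2.  -45.5]
0.6 0.9 11.4 0 -0 0.002; 0.6 0.9 11.4 0 -0 0.002; 0.6 0.9 11.3 0 -0 0.002; 0.6 0.8 11.4 0 -0 0.002
[ 0.3 -0.8 -2.1] 0.03205852969175994
```

Call:
move_arm(rows="1 1 11 0 0 0.002; 1 1 11 0 0 0.002; 0 1 11 0 0 0.002; 0 1 10 0 0 0.002; 0 0 0 0 0 0; 0 0 0 0 0 0")

```text
time_s: 35.45
ee_pos: [0.3804, -0.2906, 0.1282]
eef_rot: [-3.141, -0.002, -1.704]
force: [0.2, -0.1, -1.5]
grip_width: 0.0319
```

```bash
python3 plan.py 382 -291 120.6 -1.702 3
```

```text
[ 380.4 -290.6  128.2] [-3.141e+00 -2.000e-03 -1.704e+00] t 35.45 d [ 1.6 -0.4 -7.6]
0.1 -0.6 2.5 -0 -0.001 -0.001; 0.1 -0.5 2.6 -0 -0.001 -0.001; 0 -0.6 2.5 -0 -0.001 -0.001
[ 0.2 -0.1 -1.5] 0.031855452521110564
```

Call:
move_arm(rows="0 -1 3 0 0 0; 0 -0.5 3 0 0 0; 0 0 2 0 0 0; 0 0 1 0 0 0; 0 0 0 0 0 0")

```text
time_s: 36.08
ee_pos: [0.3825, -0.291, 0.1207]
eef_rot: [-3.14, -0.003, -1.704]
force: [-0.2, 0.7, -1.7]
grip_width: 0.0318
```

Call:
move_arm(rows="0 0 2 0 0 0; 0 0 1 0 0 0")

```text
time_s: 36.33
ee_pos: [0.3829, -0.2912, 0.12]
eef_rot: [-3.139, -0.003, -1.704]
force: [-8.4, 5.7, 16.7]
grip_width: 0.0317
```

Call:
move_arm(rows="0 0 0 0 0 0; 0 0 0 0 0 0; 0 0 0 0 0 0; 0 0 0 0 0 0; 0 0 0 0 0 0", grip=1)

```text
time_s: 36.95
ee_pos: [0.383, -0.2913, 0.1199]
eef_rot: [-3.138, -0.003, -1.704]
force: [0.2, 0.1, -0.2]
grip_width: 0.0783
```

Call:
move_arm(rows="0 0 -15 0 0 0; 0 0 -40 0 0 0; 0 0 -50 0 0 0; 0 0 -10 0 0 0; 0 0 0 0 0 0")

```text
time_s: 37.58
ee_pos: [0.3824, -0.2906, 0.2412]
eef_rot: [-3.137, -0.004, -1.704]
force: [0.3, -0.1, -1.1]
grip_width: 0.0941
```

```bash
python3 wl.py w_RE2 382 -291 17 60 1.3; python3 plan.py 134 -533 300 -1.7
```

```text
px/mm 5.0 up=+x left=+y; cam pos [ 0.449 -0.301  0.324] z at centre
[ 382.4 -290.6  240.7] [-3.138e+00 -3.000e-03 -1.704e+00] t 37.625 d [-248.4 -242.4   59.3]
39.1 30.5 -8.5 -0.001 -0 -0.001; 39 30.6 -8.4 -0.001 -0 -0.001; 39 30.6 -8.4 -0.001 -0 -0.001; 39 30.7 -8.3 -0.001 -0 -0.001; 38.9 30.8 -8.3 -0.001 -0 -0.001; 38.9 30.8 -8.3 -0.001 -0 -0.001; 38.8 30.8 -8.3 -0.001 -0 -0.001
[-0.9 -0.   0.9] 0.09381530738065498
```

View pics/w_RE2.png

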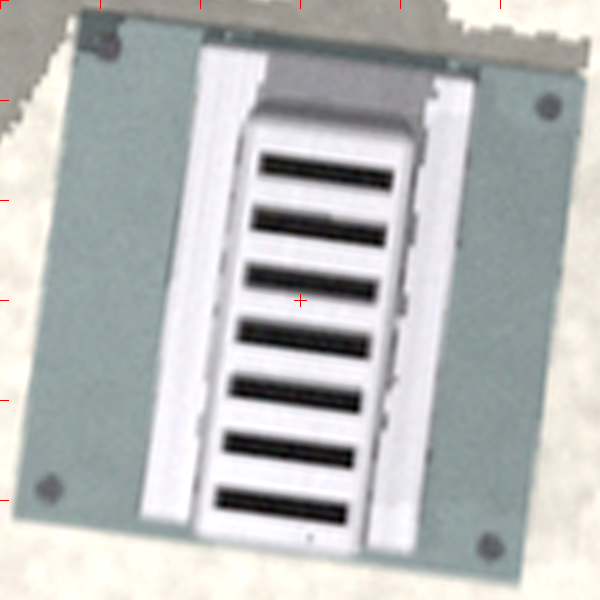

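Vent sits home and parallel. Retract and check everything with the top camera.

Call:
move_arm(rows="39 30 -8 0 0 0; 39 30 -8 0 0 0; 39 30 -8 0 0 0; 39 30 -8 0 0 0; 39 30 -8 0 0 0; 30 25 -8 0 0 0; 0 0 0 0 0 0; 0 0 0 0 0 0")

```text
time_s: 38.62
ee_pos: [0.1721, -0.4943, 0.2789]
eef_rot: [3.136, 0.012, -1.702]
force: [0.2, 0.8, -1.2]
grip_width: 0.0938
```

```bash
python3 - <<'E'
from h import *
c=camera("top"); np.savez("top2.npz",**c); cv2.imwrite("pics/top2.png",c["color"])
W=cloud(c)
W1=cloud(np.load("top1.npz"))
s=camera("scene");cv2.imwrite("pics/scene2.png",s["color"])
T=Top(c)
# flange ring tilt/height: plane fit of points 0.010-0.024 around each fitting
for n,(x,y,r0,r1) in dict(vent=(382,-291,0,0),socket=(456.5,93,21,33),switch=(513,410,28,38),lamp=(517,-413,16,26)).items():
    d=np.hypot(W[...,0]*1000-x,W[...,1]*1000-y)
    if n=="vent":
        a=-.131;u=(W[...,0]*1000-x)*np.cos(a)+(W[...,1]*1000-y)*np.sin(a);v=-(W[...,0]*1000-x)*np.sin(a)+(W[...,1]*1000-y)*np.cos(a)
        m=(abs(u)<45)&(abs(v)>18)&(abs(v)<27)
    else: m=(d>r0)&(d<r1)
    m&=(W[...,2]<.03)&(W[...,2]>.005)
    P=W[m]; A=np.c_[P[:,0]-x/1000,P[:,1]-y/1000,np.ones(len(P))]; s_=np.linalg.lstsq(A,P[:,2],rcond=None)[0]
    print(n,m.sum(),"flange z",round(s_[2]*1000,1),"slope",s_[:2].round(3))
for n,(u,v) in dict(jar=(84,260),drv=(250,117)).items():
    a,b=(np.load("top1.npz")["color"],c["color"]); k=np.s_[v-25:v+25,max(0,u-50):u+50]
    print(n,"diff",np.abs(a[k].astype(int)-b[k]).mean())
print(sensors.get_obs()["time_s"])
E
```

```text
vent 135 flange z 16.4 slope [0.005 0.   ]
socket 188 flange z 16.4 slope [ 0.011 -0.005]
switch 222 flange z 15.6 slope [-0.004  0.012]
lamp 121 flange z 16.5 slope [ 0.013 -0.004]
jar diff 2.382
drv diff 2.5083333333333333
38.725
```

View pics/top2.png

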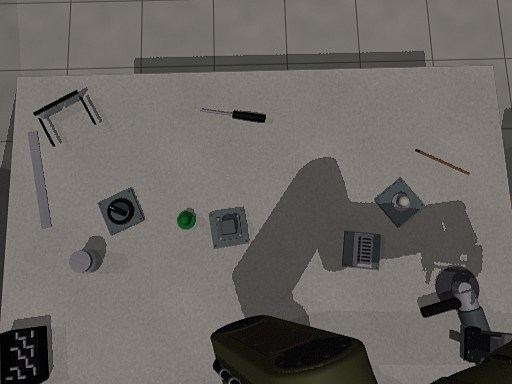

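All four are seated: flange tops about 16–17 mm (17 expected), slopes no more than 0.013. The jar at (84,260) and the screwdriver at (235,115) haven't moved.

```bash
python3 -c "
from station import ctrl; print(ctrl.hand_in())"
```

```text
the job is handed in; nothing more can be done
None
```

All four fittings are in their matching plates, and I handed the job in at about 39 s of the 112 s allowed; the hand-in reports no verdict.

- **Seating:** the last top-camera check put the flange tops at 15.6–16.5 mm, where fully home is 17 mm. The fitted tilts were at most about 0.014 rad.
- **Position and squareness:** by eye in the last wrist views, the socket was about 1.4 mm off centre, the vent about 1 mm and the lamp about 2 mm. The vent and socket were parallel to their cut-outs. I checked the switch by eye only, and it looked concentric.
- **Bystanders:** the jar and screwdriver had not visibly moved between the first and last top pictures. I left the green look-alike alone.
- **Disagreements:** for the small round and square plates, my top-camera estimate and the wrist view differed by 3–4 mm, and I used the wrist view.
- **Slips:** I moved the wrong way once in free air with nothing held. I also pressed the socket down with about 30 N, more than needed but under the 40 N limit.

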